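# Hang the tool caddy on the panel screw

### The job

Clear the bench by hanging the small metal tool caddy on the upright panel: lift it, fit the large end of its keyhole over the screw head that sticks out of the panel, feeling gently sideways for the screw, and pull the caddy down past its spring catch until it is fully home. Do not force it against the panel or the screw, leave it hanging upright and let go, and do not disturb the vials and the petri dish.

Things in the scene. Friction and masses are not known exactly. Their poses are not given: they have to be found in the camera images.
- caddy: Loose aluminium tool caddy, 0.2 kg, standing on the bench: upright back plate 70 wide (y), 5 thick, 150 tall with a keyhole (entry hole, slot above it), and an open tray 45 deep (x), 34 tall in front of its lower part. Origin: middle of the lower edge of the flat back face. x points out of the back face (into the panel when hung), the tray lies to -x, z up.
- caddy_grip (a point): Centre of the grey grip bar along the top of the caddy's back plate: 12 thick (x, flush with the back face), 70 long (y), 26 tall; 137 above the caddy's underside, 6 in front of its back face. Axes as the caddy. The place to grasp from above, fingers closing along x.
- caddy_hole (a point): Centre of the keyhole's entry hole, in the plane of the caddy's back face, 56 above its underside; the hole is 17 wide (y) and 20 tall (z), corners bevelled. From it a slot 9 wide runs UP, to its closed end 25 above this point. Axes as the caddy.
- caddy_seat (a point): Point of the slot (back face plane) where the screw's axis lies when the caddy is home: 78 above its underside, 22 above caddy_hole. 6.5 below it two spring catches narrow the slot to 4; the shank snaps past them under a steady downward pull of about 5 to 15 N. The caddy's weight alone does not do it: it then stays about 10 too high. Axes as the caddy.
- panel: Fixed white upright panel on a dark foot, 160 wide (y), 149 tall. Origin: middle of the lower edge of its front face. Its front face is flat and is the plane x = 0 of its frame; x points into the panel (away from the robot), z up. A horizontal groove 8 tall crosses the front face 127 above the bench; one steel screw stands out of it.
- panel_mid (a point): Middle of the groove, in the plane of the panel's front face. Axes as the panel. The screw stands at this height but up to 18 to the left or right (y) of this point; its place is not reported. It is tight and does not slide. Shank 6 in diameter; head 14 in diameter, 5 thick, its underside 7.5 and its outer face 12.5 in front of the panel face.
- vial_1: Bystander: small vial, 25 in diameter, 48 tall, behind the panel, to its right. Origin at its underside.
- vial_2: Bystander: small vial, 25 in diameter, 48 tall, behind the panel, to its right. Origin at its underside.
- vial_3: Bystander: small vial, 25 in diameter, 48 tall, behind the panel, to its right. Origin at its underside.
- petri_a: Bystander: flat petri dish, 90 in diameter, 15 tall, to the right of the panel. Origin at its underside.

How it is judged:
By the outcome, as a careful person would: the job done as asked, in the order asked, and still so for the second after the job is handed in, with the robot touching nothing.
It also fails if it takes over 72 s, if anything falls off the work surface, if the arm or the gripper's body presses on something with over 40 N, if the wrist force passes 120 N, or if a joint passes its speed limit or range.

### The arm

A 7-joint arm with a two-finger parallel gripper is mounted at the origin on a cart in front of the work surface, level with it; the furniture and walls round the work are solid. World frame = base frame: x ahead of the robot, y to its left, z up, the work surface at z = 0. Lengths are in mm, angles in rad, forces in N, time in s.
With the tool pointing down it reaches from about 400 to 850 mm from the base axis. Payload 4.4 kg.
Tool frame: the origin (TCP) lies at the very end of the fingers, on their centre line; the grasp point (between the pads) lies 19 mm behind it (ctrl.hold_point_z is the distance from the TCP to the grasp point, in mm); z points along the fingers, y is the direction in which the jaws open and shut (so a half turn about z gives the same grasp; the last joint's range is limited). The gripper opens to 94 mm and grips with 3 to 60 N. Pads are 16 mm wide; open, the fingers measure 119 mm over their backs; the gripper's body (75 mm by 177 mm) begins 78 mm behind the grasp point.
Start: joints at [1.244, 0.628, 0.038, 1.517, -0.027, 0.996, -0.02], TCP at [167.635, -628.026, 168.378] pointing down, gripper open.
Joint ranges: [-3.06, 3.06], [-0.37, 2.12], [-1.25, 1.32], [0.18, 2.47], [-1.1, 4.24], [0.23, 1.98], [-2.94, 2.94]. Speed limits (rad/s): [2.57, 2.57, 3.14, 3.14, 3.14, 3.14, 3.14].

### API

Orientations are given as a rotation vector (axis times angle).
In Python, from workcell import sense, optics, order, ctrl gives the robot as it stands.
- The arm moves only by the shell command python3 -m handwheel 'ROWS' [FORCE]. ROWS is JSON, a list of rows, each an object with "slide": the shift along the world's x, y, z normalised to -1 to 1, where 1 is 12 cm, a list of three; "twist": the turn, a rotation vector about the world's x, y, z normalised to -1 to 1, where 1 is 180 degrees, a list of three; "jaw": the closure in counts, from 0 (fully open) to 255 (shut). In form: [{"slide": [x, y, z], "twist": [ax, ay, az], "jaw": jaw}, ...]. A call has 1 to 10 rows; each row is the pose to reach, as a shift and turn from the pose commanded when the call began, turning the shorter way round; what a row does not reach only later rows make up. A row lasts 1/12 s, in which the tool goes at most 41.7 mm and 7.16 degrees, less where a joint would pass 70% of its speed; a pose out of reach is approached as far as the arm can. A call with a number of a shift or a turn outside -1 to 1 is refused whole. A call with a gripper value outside its range is refused whole. The fingers move at their own pace and stop on an object; FORCE is the grip in N (left out, the last holds). Time passes only in rows, so rows that repeat a pose let the fingers close. It gives the time, the measured TCP pose, the force and the opening at its end, in the units of the state.
- sense(): the state, without advancing time (a new reading comes with each control period).
- optics.get_image(name): name is "side" or "top" or "wrist"; returns the picture (480x640x3 uint8, red, green, blue); there is no depth.
- optics.camera_params(name): a dict with "intrinsics" (3x3 intrinsics, pixels), "world_from_camera" (4x4, takes a point from camera to world coordinates). Camera axes: x right, y down, z forward; pixel columns grow to the right and rows downward; lengths in mm; the calibration is good to about 2 mm. A picture is of the moment at which its call begins: read the wrist's pose just before it. camera_params takes no time and is no camera call; for the wrist camera it gives the pose at the moment of the call.
- order.close_job(): hands the job in, once; it reports no verdict.
The state is a dict: "clock": time; "joint_pos": joint angles; "dq": joint speeds; "joint_efforts": joint torques, N m; "ee_pos": TCP position; "tcp_rot": TCP orientation; "contact_force": force on the tool from outside, world axes, zero at the start; "moment": the same for the moment, N m; "finger_gap": finger opening in mm.
Only numpy, scipy, OpenCV 4.12 (cv2) and the standard library are available. Lean on these libraries where they do the work, as an engineer would, in place of code of your own. Each camera call takes 0.05 s, during which the arm holds its last target. There are 200 camera calls.

## Working session

There is one attempt and no reset: what is moved stays moved. The work goes in short steps, Python scripts to look and compute and a shell command to move; the robot and the scene stay as the last step left them, time stands still between calls to the robot, and variables do not carry over. Pictures are saved under pics/ and viewed, about 8 in all and at most 12, crops included, and the job is handed in when it is done.

```bash
mkdir -p pics; ls; python3 - <<'E'
from workcell import sense, optics
import cv2, numpy as np
s=sense(); print({k:np.round(v,3).tolist() for k,v in s.items()})
for n in ("side","top"):
    cv2.imwrite(f"pics/{n}0.png",optics.get_image(n)[:,:,::-1])
    p=optics.camera_params(n); print(n,np.round(p["intrinsics"],1).tolist(),np.round(p["world_from_camera"],3).tolist())
E
```

```text
pics
{'clock': 0.0, 'joint_pos': [1.244, 0.629, 0.038, 1.518, -0.027, 0.996, -0.02], 'dq': [-0.001, 0.0, -0.0, 0.001, -0.001, -0.001, -0.0], 'joint_efforts': [-0.001, -54.973, 1.143, -18.663, -0.052, 0.024, 0.0], 'ee_pos': [167.445, -627.32, 167.497], 'tcp_rot': [-3.113, -0.408, 0.0], 'contact_force': [-0.444, -0.181, 0.662], 'moment': [0.017, 0.019, 0.074], 'finger_gap': 94.159}
side [[593.5, 0.0, 315.6], [0.0, 593.5, 241.0], [0.0, 0.0, 1.0]] [[-0.983, -0.085, 0.161, 482.908], [-0.18, 0.335, -0.925, 917.231], [0.025, -0.938, -0.345, 407.228], [0.0, 0.0, 0.0, 1.0]]
top [[434.7, 0.0, 316.6], [0.0, 434.7, 239.8], [0.0, 0.0, 1.0]] [[-0.027, -0.991, 0.131, 501.565], [-1.0, 0.027, -0.002, 75.995], [-0.002, -0.131, -0.991, 947.777], [0.0, 0.0, 0.0, 1.0]]
```

View pics/side0.png

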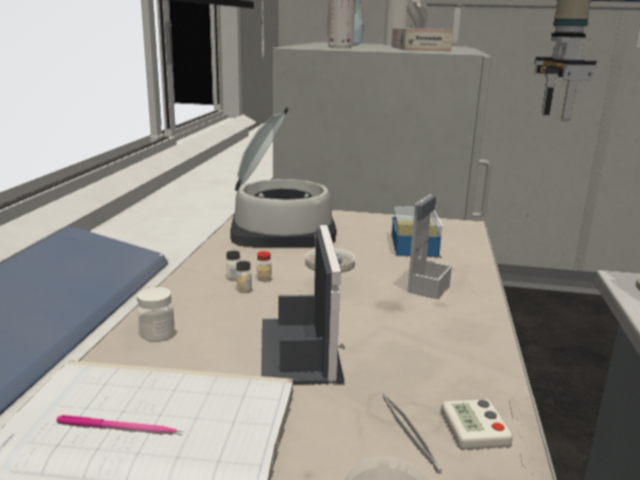

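View pics/top0.png

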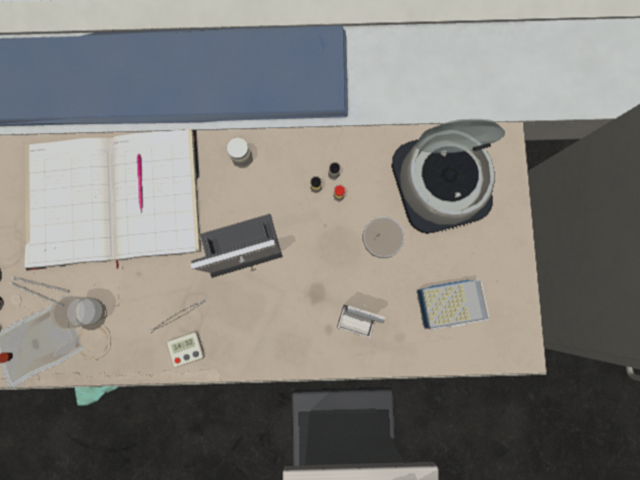

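The side view shows the panel edge-on (px ~330,300) and the caddy (428,250). The top view shows the panel's top edge from about (193,266) to (274,242), with the screw as a dark dot near (253,266), and the caddy near (360,318). I'll zoom in on both.

```bash
python3 - <<'E'
import cv2, numpy as np
t=cv2.imread("pics/top0.png"); s=cv2.imread("pics/side0.png")
z=lambda im,u,v,w,h,k:cv2.resize(im[v:v+h,u:u+w],None,fx=k,fy=k,interpolation=cv2.INTER_CUBIC)
a=z(t,185,205,110,80,5)[:300+100]   # 550x400
b=z(t,325,285,70,60,5)    # 350x300
c=z(s,300,220,60,165,3.5) # 210x577
d=z(s,400,185,60,120,4)
out=np.zeros((600,800,3),np.uint8)
a=z(t,185,205,100,75,4); out[:300,:400]=a
out[300:540,:280]=z(t,325,285,70,60,4)
c=z(s,300,220,60,165,3.5);out[:c.shape[0],410:410+c.shape[1]]=c
d=z(s,400,190,45,120,4);out[:480,620:800]=d
cv2.imwrite("pics/crop1.png",out)
E
```

```text
(no output)
```

View pics/crop1.png

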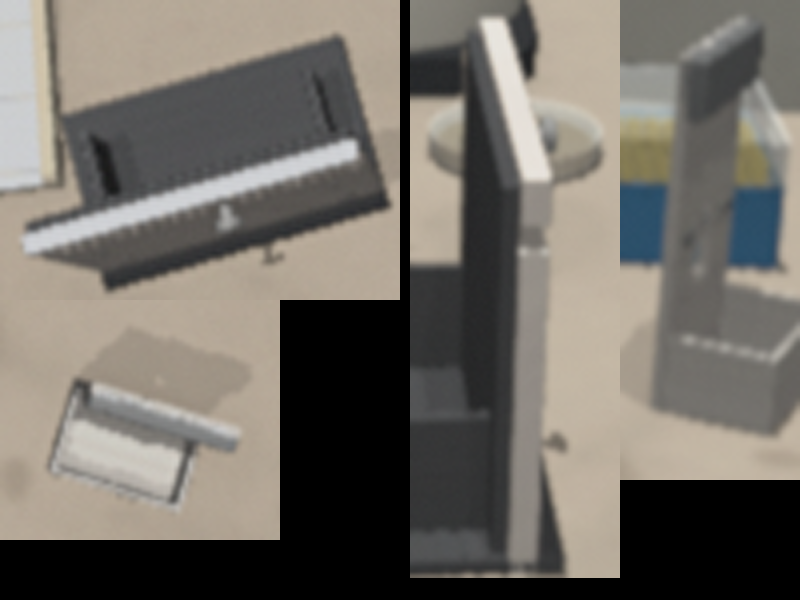

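```bash
cat > h.py <<'E'
import numpy as np
from workcell import sense, optics
def ray(n,uv,ax=2,val=0.,p=None):
    p=p or optics.camera_params(n); K=p["intrinsics"];T=np.array(p["world_from_camera"])
    d=T[:3,:3]@np.linalg.solve(K,[uv[0],uv[1],1.]); o=T[:3,3]
    return o+d*(val-o[ax])/d[ax]
def proj(n,X,p=None):
    p=p or optics.camera_params(n); T=np.linalg.inv(p["world_from_camera"])
    c=T[:3,:3]@X+T[:3,3]; q=p["intrinsics"]@c; return q[:2]/q[2]
E
python3 - <<'E'
from h import *
f=lambda u,v,u0,v0,k=4:((u+.5)/k+u0-.5,(v+.5)/k+v0-.5)
P={}
for nm,u,v,z in [("pFL",25,254,149),("pFR",358,160,149),("pRL",22,229,149),("pRR",355,139,149),("screw",227,216,127)]:
    P[nm]=ray("top",f(u,v,185,205),2,z); print(nm,P[nm].round(1))
for nm,u,v,z in [("gBL",93,83,150),("gBR",241,129,150),("gFR",236,150,150),("gFL",88,106,150),("tFL",50,168,34),("tFR",180,206,34)]:
    P[nm]=ray("top",f(u,v,325,285),2,z); print(nm,P[nm].round(1))
d=P["pFL"]-P["pFR"]; print("panel w",np.linalg.norm(d),"yaw",np.degrees(np.arctan2(-d[0],d[1])))
d=P["pRL"]-P["pRR"]; print("panel w",np.linalg.norm(d),"yaw",np.degrees(np.arctan2(-d[0],d[1])))
for a,b in(("gBL","gBR"),("gFL","gFR"),("tFL","tFR")):
    d=P[a]-P[b]; print("caddy w",np.linalg.norm(d),"yaw",np.degrees(np.arctan2(-d[0],d[1])))
print("grip centre",sum(P[k] for k in("gBL","gBR","gFL","gFR"))/4)
n=-np.cross(P["pFL"]-P["pFR"],[0,0,1]);n/=np.linalg.norm(n);print(n,"mid",(P["pFL"]+P["pFR"])/2)
E
```

```text
pFL [561.1 307.1 149. ]
pFR [600.5 153.5 149. ]
pRL [572.7 308.7 149. ]
pRR [610.3 154.7 149. ]
screw [578.2 218.  127. ]
gBL [485.7  21.1 150. ]
gBR [463.3 -45.  150. ]
gFR [454.1 -42.3 150. ]
gFL [475.5  23.8 150. ]
tFL [440.6  36.9  34. ]
tFR [419.6 -29.4  34. ]
panel w 158.62169783944353 yaw 14.376433577264871
panel w 158.45396052681588 yaw 13.751837574703321
caddy w 69.8039167438557 yaw -18.670230511553267
caddy w 69.44345300967497 yaw -17.934487460591548
caddy w 69.52239143998898 yaw -17.58590519833743
grip centre [469.63684201 -10.6020737  150.        ]
[-0.96868537 -0.24829148  0.        ] mid [580.78593015 230.3197355  149.        ]
```

```bash
python3 - <<'E'
from h import *
for uv in [(530,190),(545,372),(525,125),(420,230),(447,302),(485,320)]:
    print(uv,[ray("top",uv,2,z).round(0)[:2].tolist() for z in (0,100,200,400)])
for uv in [(275,48),(490,52),(472,210)]:
    print("side",uv,[ray("side",uv,1,y).round(0).tolist() for y in (-430,-600,-800)])
p=optics.camera_params("wrist");print(np.round(p["world_from_camera"],2),p["intrinsics"])
E
```

```text
(530, 190) [[726.0, -405.0], [703.0, -354.0], [679.0, -303.0], [631.0, -202.0]]
(545, 372) [[332.0, -400.0], [350.0, -350.0], [368.0, -300.0], [404.0, -199.0]]
(525, 125) [[878.0, -407.0], [838.0, -356.0], [798.0, -305.0], [719.0, -203.0]]
(420, 230) [[643.0, -154.0], [628.0, -130.0], [613.0, -106.0], [583.0, -57.0]]
(447, 302) [[484.0, -203.0], [486.0, -174.0], [488.0, -144.0], [492.0, -85.0]]
(485, 320) [[444.0, -282.0], [450.0, -244.0], [456.0, -207.0], [468.0, -131.0]]
side (275, 48) [[820.0, -430.0, 353.0], [863.0, -600.0, 346.0], [913.0, -800.0, 338.0]]
side (490, 52) [[358.0, -430.0, 360.0], [342.0, -600.0, 354.0], [323.0, -800.0, 346.0]]
side (472, 210) [[355.0, -430.0, 14.0], [339.0, -600.0, -36.0], [320.0, -800.0, -94.0]]
[[ 2.6000e-01 -9.3000e-01 -2.8000e-01  2.4911e+02]
 [-9.7000e-01 -2.5000e-01 -7.0000e-02 -6.0635e+02]
 [-0.0000e+00  2.9000e-01 -9.6000e-01  3.8434e+02]
 [ 0.0000e+00  0.0000e+00  0.0000e+00  1.0000e+00]] [[334.95287612   0.         321.11563143]
 [  0.         334.95287612 232.69623008]
 [  0.           0.           1.        ]]
```

```bash
python3 -m handwheel '[{"slide":[0.02,0.2,0.2],"twist":[0,0,0.02],"jaw":0},{"slide":[0.05,0.45,0.5],"twist":[0,0,0.05],"jaw":0},{"slide":[0.1,0.7,0.75],"twist":[0,0,0.08],"jaw":0},{"slide":[0.15,1,0.8],"twist":[0,0,0.1],"jaw":0}]' 40 && python3 -m handwheel '[{"slide":[0.05,0.25,0],"twist":[0,0,0.03],"jaw":0},{"slide":[0.12,0.5,0],"twist":[0,0,0.06],"jaw":0},{"slide":[0.2,0.75,0],"twist":[0,0,0.09],"jaw":0},{"slide":[0.35,1,0],"twist":[0,0,0.12],"jaw":0}]' && python3 -m handwheel '[{"slide":[0.2,0.25,0],"twist":[0,0,0.03],"jaw":0},{"slide":[0.4,0.5,0],"twist":[0,0,0.06],"jaw":0},{"slide":[0.65,0.75,0],"twist":[0,0,0.09],"jaw":0},{"slide":[0.9,1,0],"twist":[0,0,0.1],"jaw":0}]'; python3 -c "
from h import *;s=sense();print(s['joint_pos'],s['tcp_rot'])"
```

```text
clock: 0.43
ee_pos: [185.8, -511.1, 267.3]
tcp_rot: [3.005, 0.892, -0.0]
contact_force: [0.6, -0.6, 0.6]
finger_gap: 93.8
clock: 0.77
ee_pos: [226.0, -387.2, 264.1]
tcp_rot: [-2.79, -1.442, 0.002]
contact_force: [0.5, -0.4, 0.5]
finger_gap: 93.7
clock: 1.1
ee_pos: [334.8, -268.3, 264.3]
tcp_rot: [2.53, 1.862, -0.001]
contact_force: [0.7, 0.1, -0.0]
finger_gap: 93.7
[ 0.88585849  0.20503148 -0.33478846  1.94574467  0.07990366  1.00333751
  0.21289704] [ 2.52988858e+00  1.86230712e+00 -5.91613522e-04]
```

```bash
python3 -m handwheel '[{"slide":[0.15,0.3,0],"twist":[0,0,0],"jaw":0},{"slide":[0.3,0.6,0],"twist":[0,0,0],"jaw":0},{"slide":[0.45,0.9,0],"twist":[0,0,0],"jaw":0},{"slide":[0.55,1,0],"twist":[0,0,0],"jaw":0}]' && python3 -m handwheel '[{"slide":[0.15,0.3,0],"twist":[0,0,0],"jaw":0},{"slide":[0.3,0.6,0],"twist":[0,0,0],"jaw":0},{"slide":[0.4,0.9,0],"twist":[0,0,0],"jaw":0},{"slide":[0.5,1,0],"twist":[0,0,0],"jaw":0},{"slide":[0.5,1,0],"twist":[0,0,0],"jaw":0},{"slide":[0.5,1,0],"twist":[0,0,0],"jaw":0}]' && python3 - <<'E'
from h import *
import cv2,pickle
p=optics.camera_params("wrist");pickle.dump(p,open("w1.pkl","wb"))
cv2.imwrite("pics/w1.png",optics.get_image("wrist")[:,:,::-1])
print(p["world_from_camera"].round(2)); print(sense()['ee_pos'],sense()['joint_pos'])
E
```

```text
clock: 1.43
ee_pos: [401.7, -144.1, 264.4]
tcp_rot: [-2.525, -1.866, -0.003]
contact_force: [-0.5, -0.2, 0.1]
finger_gap: 93.9
clock: 1.93
ee_pos: [460.2, -29.4, 263.8]
tcp_rot: [-2.531, -1.861, 0.001]
contact_force: [0.3, -0.7, -0.5]
finger_gap: 94.0
[[ 9.5000e-01 -2.9000e-01 -9.0000e-02  4.8617e+02]
 [-3.0000e-01 -9.1000e-01 -2.7000e-01  5.0170e+01]
 [-0.0000e+00  2.9000e-01 -9.6000e-01  4.8051e+02]
 [ 0.0000e+00  0.0000e+00  0.0000e+00  1.0000e+00]]
[459.65993215 -30.67378335 263.75696432] [ 0.38916831  0.27314253 -0.4926255   1.87205283  0.14961465  1.03410223
 -0.47008584]
```

View pics/w1.png

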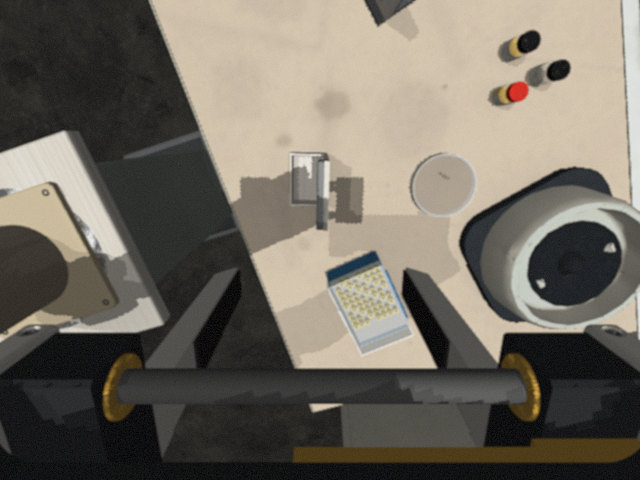

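The caddy's grip bar spans px (317–329, 153–228), upright in the picture and square to the jaws. The petri dish is at (443,184) and the panel corner at the top edge.

```bash
python3 - <<'E'
from h import *
import pickle
p=pickle.load(open("w1.pkl","rb"))
for uv in [(318,153),(329,153),(328.5,228),(317,228),(323,190.5)]: print(uv, ray("w",uv,2,150,p).round(1))
a=ray("w",(323.5,153),2,150,p)-ray("w",(322.7,228),2,150,p);print(np.linalg.norm(a),np.degrees(np.arctan2(-a[0],a[1])))
print(proj("w",np.array([469.6,-10.6,150]),p))
E
```

```text
(318, 153) [477.3  33.5 150. ]
(329, 153) [487.4  30.4 150. ]
(328.5, 228) [465.  -41.1 150. ]
(317, 228) [453.7 -37.6 150. ]
(323, 190.5) [471.1  -2.5 150. ]
74.93161511507085 -17.928649674653474
[323.97938947 198.61477972]
```

```bash
python3 -m handwheel '[{"slide":[0.04,0.09,-0.2],"twist":[0,0,0],"jaw":0},{"slide":[0.085,0.185,-0.4],"twist":[0,0,-0.004],"jaw":0},{"slide":[0.085,0.185,-0.6],"twist":[0,0,-0.004],"jaw":0},{"slide":[0.085,0.185,-0.8],"twist":[0,0,-0.004],"jaw":0},{"slide":[0.085,0.185,-0.8],"twist":[0,0,-0.004],"jaw":0},{"slide":[0.085,0.185,-0.8],"twist":[0,0,-0.004],"jaw":0}]' && python3 - <<'E'
from h import *
import cv2,pickle
p=optics.camera_params("wrist");pickle.dump(p,open("w2.pkl","wb"))
im=optics.get_image("wrist")[:,:,::-1]
cv2.imwrite("pics/w2.png",im)
g=cv2.resize(im[150:410,220:460],None,fx=2.3,fy=2.3,interpolation=cv2.INTER_CUBIC);cv2.imwrite("pics/w2c.png",g)
print(sense()['ee_pos'],sense()['tcp_rot'])
E
```

```text
clock: 2.48
ee_pos: [469.3, -9.3, 167.7]
tcp_rot: [-2.546, -1.839, 0.004]
contact_force: [0.5, 0.4, 0.5]
finger_gap: 93.9
[470.58930613  -8.84446861 168.80810817] [ 2.54607123e+00  1.83982534e+00 -4.29725141e-04]
```

View pics/w2c.png

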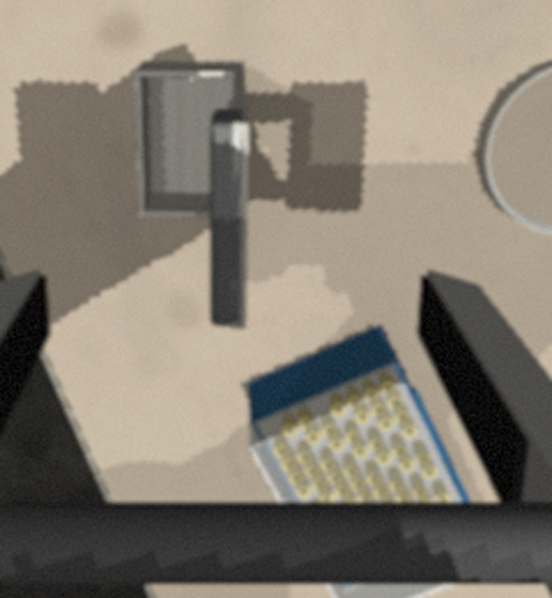

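The bar spans crop x 212–246, y 118–325, nearly midway between the fingertips (45 and 422).

```bash
python3 - <<'E'
from h import *
import pickle
p=pickle.load(open("w2.pkl","rb"))
f=lambda u,v:(220+u/2.3,150+v/2.3)
Q=[ray("w",f(*q),2,150,p) for q in [(212,122),(246,122),(212,325),(244,325)]]
for q in Q: print(q.round(1))
print(np.mean(Q,0),np.linalg.norm(Q[0]-Q[2]),np.linalg.norm(Q[0]-Q[1]))
d=Q[1]-Q[3];print(np.degrees(np.arctan2(-d[0],d[1])))
print(sense()['ee_pos'])
E
```

```text
[475.1  26.6 150. ]
[485.1  23.3 150. ]
[452.8 -38.9 150. ]
[462.9 -42.2 150. ]
[468.96901182  -7.79717446 150.        ] 69.17591663027275 10.517682233266797
-18.651887473375105
[470.58930613  -8.84446861 168.80810817]
```

```bash
python3 -m handwheel '[{"slide":[-0.01,0.008,-0.15],"twist":[0,0,0],"jaw":0},{"slide":[-0.01,0.008,-0.3],"twist":[0,0,0],"jaw":0},{"slide":[-0.01,0.008,-0.42],"twist":[0,0,0],"jaw":0},{"slide":[-0.01,0.008,-0.42],"twist":[0,0,0],"jaw":100},{"slide":[-0.01,0.008,-0.42],"twist":[0,0,0],"jaw":180},{"slide":[-0.01,0.008,-0.42],"twist":[0,0,0],"jaw":200}]' 15 && python3 -m handwheel '[{"slide":[0,0,0],"twist":[0,0,0],"jaw":210},{"slide":[0,0,0],"twist":[0,0,0],"jaw":220},{"slide":[0,0,0],"twist":[0,0,0],"jaw":255},{"slide":[0,0,0],"twist":[0,0,0],"jaw":255},{"slide":[0,0,0],"twist":[0,0,0],"jaw":255},{"slide":[0,0,0],"twist":[0,0,0],"jaw":255}]' 15 && python3 -m handwheel '[{"slide":[0,0,0],"twist":[0,0,0],"jaw":255},{"slide":[0,0,0],"twist":[0,0,0],"jaw":255},{"slide":[0,0,0],"twist":[0,0,0],"jaw":255}]' 55
```

```text
clock: 3.03
ee_pos: [470.8, -6.9, 119.4]
tcp_rot: [2.544, 1.841, 0.003]
contact_force: [-0.2, -0.1, 0.2]
finger_gap: 77.5
clock: 3.53
ee_pos: [469.5, -6.7, 117.9]
tcp_rot: [2.544, 1.843, 0.0]
contact_force: [0.7, -0.3, 0.2]
finger_gap: 37.5
clock: 3.78
ee_pos: [469.4, -6.6, 117.7]
tcp_rot: [-2.544, -1.843, 0.0]
contact_force: [0.2, 0.2, 0.6]
finger_gap: 17.7
```

```bash
python3 -m handwheel '[{"slide":[0,0,0],"twist":[0,0,0],"jaw":255},{"slide":[0,0,0],"twist":[0,0,0],"jaw":255},{"slide":[0,0,0],"twist":[0,0,0],"jaw":255},{"slide":[0,0,0],"twist":[0,0,0],"jaw":255}]' 55 && python3 -m handwheel '[{"slide":[0,0,0.05],"twist":[0,0,0],"jaw":255},{"slide":[0,0,0.2],"twist":[0,0,0],"jaw":255},{"slide":[0,0,0.4],"twist":[0,0,0],"jaw":255},{"slide":[0,0,0.6],"twist":[0,0,0],"jaw":255},{"slide":[0,0,0.8],"twist":[0,0,0],"jaw":255},{"slide":[0,0,0.95],"twist":[0,0,0],"jaw":255},{"slide":[0,0,0.95],"twist":[0,0,0],"jaw":255},{"slide":[0,0,0.95],"twist":[0,0,0],"jaw":255}]'
```

```text
clock: 4.12
ee_pos: [469.4, -6.7, 117.8]
tcp_rot: [-2.544, -1.843, 0.0]
contact_force: [-0.1, -0.2, -0.4]
finger_gap: 0.6
clock: 4.78
ee_pos: [470.0, -6.7, 232.7]
tcp_rot: [2.543, 1.841, 0.003]
contact_force: [-0.0, -0.2, -0.8]
finger_gap: 0.7
```

The jaws shut to 0.6 mm, so they missed the bar. I need to look.

```bash
python3 - <<'E'
from h import *
import cv2,pickle
w=optics.get_image("wrist");s=optics.get_image("side")
p=optics.camera_params("wrist");pickle.dump(p,open("w3.pkl","wb"))
cv2.imwrite("pics/w3.png",w[:,:,::-1]);cv2.imwrite("pics/s3.png",s[:,:,::-1])
a=w[100:420,200:460];b=cv2.resize(s[100:330,380:510],None,fx=2.4,fy=2.4,interpolation=cv2.INTER_CUBIC)
a=cv2.resize(a,None,fx=1.72,fy=1.72,interpolation=cv2.INTER_CUBIC)
o=np.zeros((560,800,3),np.uint8);o[:a.shape[0],:a.shape[1]]=a;o[:b.shape[0],480:480+b.shape[1]]=b[:, :320]
cv2.imwrite("pics/c3.png",o[:,:,::-1]);print(a.shape,b.shape)
E
```

```text
(550, 447, 3) (552, 312, 3)
```

View pics/c3.png

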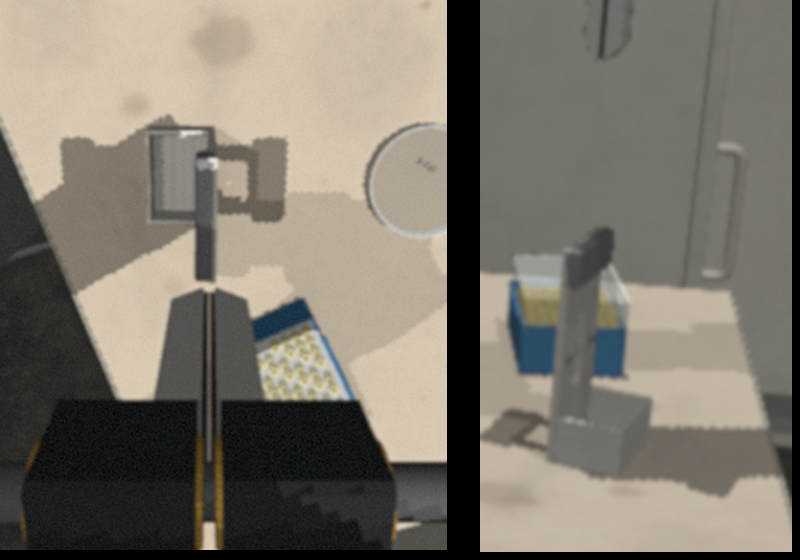

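```bash
python3 - <<'E'
from h import *
import cv2,pickle
p=pickle.load(open("w3.pkl","rb"))
s=sense();x=np.array(s['ee_pos']);print(x,s['tcp_rot'])
print("wrist proj tcp",proj("w",x,p),"seen ~",(209/1.72+200,290/1.72+100))
print("side proj tcp",proj("side",x), "seen ~",(380+122/2.4,100+56/2.4))
print("bar centre side",proj("side",np.array([469,-7.8,150])),"seen~",(380+110/2.4,100+245/2.4))
f=lambda u,v:(200+u/1.72,100+v/1.72)
for q in [(196,157),(216,157),(196,280),(215,280)]:
    print([ray("w",f(*q),2,z,p).round(1).tolist() for z in (150,)])
print("tray",[ray("w",f(*q),2,34,p).round(1).tolist() for q in [(150,222),(150,130)]])
t=optics.get_image("top");cv2.imwrite("pics/t3.png",t[:,:,::-1]);print("top proj tcp",proj("top",x))
E
```

```text
[468.64196739  -6.86038026 231.13133847] [-2.54394584e+00 -1.84213779e+00  1.98735349e-03]
wrist proj tcp [320.18028539 259.2662507 ] seen ~ (321.51162790697674, 268.6046511627907)
side proj tcp [430.21347863 148.13026104] seen ~ (430.8333333333333, 123.33333333333334)
bar centre side [425.30895354 198.73457757] seen~ (425.8333333333333, 202.08333333333334)
[[473.6, 27.0, 150.0]]
[[483.5, 23.7, 150.0]]
[[451.7, -38.1, 150.0]]
[[461.7, -41.4, 150.0]]
tray [[416.7, -26.3, 34.0], [439.9, 37.9, 34.0]]
top proj tcp [368.94247586 316.4240201 ]
```

```bash
python3 - <<'E'
from h import *
import cv2,pickle
p=pickle.load(open("w3.pkl","rb")); x=np.array([469.5,-6.7,232.0])
T=np.linalg.inv(p["world_from_camera"])
for dz in (0,10,20,30,40,50):
    q=x+[0,0,dz]; print(dz,proj("w",q,p).round(1),"depth",(T[:3,:3]@q+T[:3,3])[2].round(1),"side",proj("side",q).round(1),"top",proj("top",q).round(1))
s=cv2.imread("pics/s3.png")[60:180,395:475];w=cv2.imread("pics/w3.png")[230:310,270:370]
o=np.zeros((480,800,3),np.uint8);o[:,:320]=cv2.resize(s,None,fx=4,fy=4,interpolation=cv2.INTER_CUBIC)
lab=cv2.convertScaleAbs(o,alpha=1.6);o=lab
o[:384,320:800]=cv2.resize(w,None,fx=4.8,fy=4.8,interpolation=cv2.INTER_CUBIC);cv2.imwrite("pics/c4.png",o)
E
```

```text
0 [321.3 259.2] depth 230.7 side [429.7 147.6] top [368.9 315.9]
10 [321.3 264.6] depth 221.1 side [430.3 141.1] top [369.6 316.2]
20 [321.2 270.6] depth 211.5 side [430.9 134.5] top [370.4 316.5]
30 [321.2 277.1] depth 201.9 side [431.5 128. ] top [371.1 316.7]
40 [321.2 284.3] depth 192.3 side [432.1 121.3] top [371.9 317. ]
50 [321.2 292.3] depth 182.8 side [432.7 114.7] top [372.8 317.3]
```

View pics/c4.png

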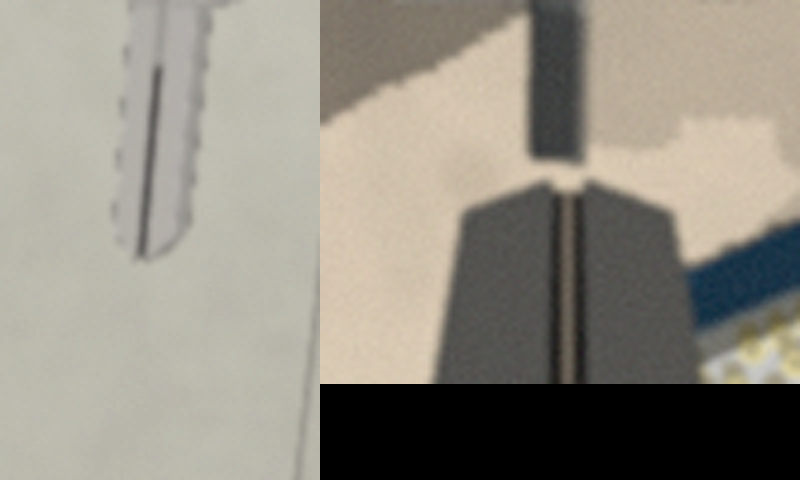

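The side view (tip at px ~430,125 against a predicted 430,148) and the wrist view (tip lower than predicted) agree. The real fingertips are about 35 mm higher than the reported TCP, so the first grasp closed just above the bar. I'll check the stated tool constant, reopen, and go 35 mm lower, which is free of the tray and body either way.

```bash
python3 -c "
from workcell import ctrl
print(ctrl.hold_point_z,[a for a in dir(ctrl) if a[0]!='_'])"
python3 -m handwheel '[{"slide":[0,0,0],"twist":[0,0,0],"jaw":0},{"slide":[0,0,0],"twist":[0,0,0],"jaw":0},{"slide":[0,0,0],"twist":[0,0,0],"jaw":0},{"slide":[0,0,0],"twist":[0,0,0],"jaw":0},{"slide":[0,0,0],"twist":[0,0,0],"jaw":0},{"slide":[0,0,0],"twist":[0,0,0],"jaw":0},{"slide":[0,0,0],"twist":[0,0,0],"jaw":0},{"slide":[0,0,0],"twist":[0,0,0],"jaw":0},{"slide":[0,0,0],"twist":[0,0,0],"jaw":0}]' 15 &&  python3 -m handwheel '[{"slide":[0,0,-0.2],"twist":[0,0,0],"jaw":0},{"slide":[0,0,-0.4],"twist":[0,0,0],"jaw":0},{"slide":[0,0,-0.6],"twist":[0,0,0],"jaw":0},{"slide":[0,0,-0.8],"twist":[0,0,0],"jaw":0},{"slide":[0,0,-0.95],"twist":[0,0,0],"jaw":0},{"slide":[0,0,-0.95],"twist":[0,0,0],"jaw":0},{"slide":[0,0,-0.95],"twist":[0,0,0],"jaw":0}]' 15 && python3 -m handwheel '[{"slide":[0,0,-0.1],"twist":[0,0,0],"jaw":0},{"slide":[0,0,-0.2],"twist":[0,0,0],"jaw":0},{"slide":[0,0,-0.28],"twist":[0,0,0],"jaw":0},{"slide":[0,0,-0.28],"twist":[0,0,0],"jaw":0},{"slide":[0,0,-0.28],"twist":[0,0,0],"jaw":0}]'
```

```text
18.8 ['IKError', 'hold_point_z']
clock: 5.68
ee_pos: [469.5, -6.6, 231.8]
tcp_rot: [2.544, 1.843, 0.0]
contact_force: [0.3, 0.2, 0.0]
finger_gap: 57.3
clock: 6.27
ee_pos: [469.0, -6.5, 117.5]
tcp_rot: [-2.543, -1.842, 0.002]
contact_force: [-0.7, -0.4, -0.1]
finger_gap: 93.9
clock: 6.68
ee_pos: [469.8, -6.6, 84.7]
tcp_rot: [2.544, 1.842, 0.001]
contact_force: [0.2, 0.0, 0.9]
finger_gap: 94.4
```

```bash
R='';python3 -m handwheel '[{"slide":[0,0,0],"twist":[0,0,0],"jaw":215},{"slide":[0,0,0],"twist":[0,0,0],"jaw":215},{"slide":[0,0,0],"twist":[0,0,0],"jaw":215},{"slide":[0,0,0],"twist":[0,0,0],"jaw":215},{"slide":[0,0,0],"twist":[0,0,0],"jaw":215},{"slide":[0,0,0],"twist":[0,0,0],"jaw":215},{"slide":[0,0,0],"twist":[0,0,0],"jaw":215},{"slide":[0,0,0],"twist":[0,0,0],"jaw":215},{"slide":[0,0,0],"twist":[0,0,0],"jaw":215}]' 10 && python3 -m handwheel '[{"slide":[0,0,0],"twist":[0,0,0],"jaw":255},{"slide":[0,0,0],"twist":[0,0,0],"jaw":255},{"slide":[0,0,0],"twist":[0,0,0],"jaw":255},{"slide":[0,0,0],"twist":[0,0,0],"jaw":255},{"slide":[0,0,0],"twist":[0,0,0],"jaw":255}]' 10
```

```text
clock: 7.43
ee_pos: [469.4, -6.6, 84.2]
tcp_rot: [-2.544, -1.843, 0.0]
contact_force: [0.3, 0.7, -0.6]
finger_gap: 37.4
clock: 7.85
ee_pos: [469.3, -6.6, 84.2]
tcp_rot: [-2.544, -1.842, 0.0]
contact_force: [-0.4, -0.1, -0.9]
finger_gap: 12.0
```

```bash
python3 -m handwheel '[{"slide":[0,0,0],"twist":[0,0,0],"jaw":255},{"slide":[0,0,0],"twist":[0,0,0],"jaw":255},{"slide":[0,0,0.05],"twist":[0,0,0],"jaw":255},{"slide":[0,0,0.15],"twist":[0,0,0],"jaw":255},{"slide":[0,0,0.3],"twist":[0,0,0],"jaw":255},{"slide":[0,0,0.45],"twist":[0,0,0],"jaw":255},{"slide":[0,0,0.59],"twist":[0,0,0],"jaw":255},{"slide":[0,0,0.59],"twist":[0,0,0],"jaw":255},{"slide":[0,0,0.59],"twist":[0,0,0],"jaw":255}]' 55 && python3 -m handwheel '[{"slide":[0.02,0.1,0],"twist":[0,0,0.01],"jaw":255},{"slide":[0.06,0.25,0],"twist":[0,0,0.03],"jaw":255},{"slide":[0.1,0.4,0],"twist":[0,0,0.05],"jaw":255},{"slide":[0.14,0.55,0],"twist":[0,0,0.07],"jaw":255},{"slide":[0.18,0.7,0],"twist":[0,0,0.09],"jaw":255},{"slide":[0.22,0.85,0],"twist":[0,0,0.11],"jaw":255},{"slide":[0.26,1,0],"twist":[0,0,0.13],"jaw":255},{"slide":[0.26,1,0],"twist":[0,0,0.13],"jaw":255}]' && python3 -m handwheel '[{"slide":[0.02,0.15,0],"twist":[0,0,0.01],"jaw":255},{"slide":[0.05,0.3,0],"twist":[0,0,0.03],"jaw":255},{"slide":[0.08,0.45,0],"twist":[0,0,0.05],"jaw":255},{"slide":[0.1,0.5,0],"twist":[0,0,0.05],"jaw":255},{"slide":[0.1,0.5,0],"twist":[0,0,0.05],"jaw":255},{"slide":[0.1,0.5,0],"twist":[0,0,0.05],"jaw":255}]' && python3 - <<'E'
from h import *
import cv2,pickle
p=optics.camera_params("wrist");pickle.dump(p,open("w5.pkl","wb"))
im=optics.get_image("wrist")[:,:,::-1]
cv2.imwrite("pics/w5.png",im)
s=sense();print(s['ee_pos'],s['tcp_rot'],s['joint_pos'],s['contact_force'])
g=cv2.resize(im[50:400,250:600],None,fx=1.7,fy=1.7,interpolation=cv2.INTER_CUBIC);cv2.imwrite("pics/w5c.png",g)
E
```

```text
clock: 8.6
ee_pos: [470.0, -6.8, 155.5]
tcp_rot: [2.544, 1.841, 0.002]
contact_force: [-0.1, -0.7, -2.1]
finger_gap: 11.4
clock: 9.27
ee_pos: [500.5, 119.3, 154.0]
tcp_rot: [-2.105, -2.327, -0.005]
contact_force: [-0.2, 1.2, -1.7]
finger_gap: 11.8
clock: 9.77
ee_pos: [512.4, 173.2, 154.6]
tcp_rot: [-1.929, -2.479, 0.002]
contact_force: [0.2, -1.1, -1.4]
finger_gap: 12.0
[512.38385668 172.33395257 154.60965506] [ 1.93041776e+00  2.47843656e+00 -2.42509410e-03] [ 0.02167168  0.54729778 -0.60105573  1.82730908  0.38979914  0.88845658
 -0.51463534] [ 0.46282191  0.49588446 -2.76460611]
```

View pics/w5c.png

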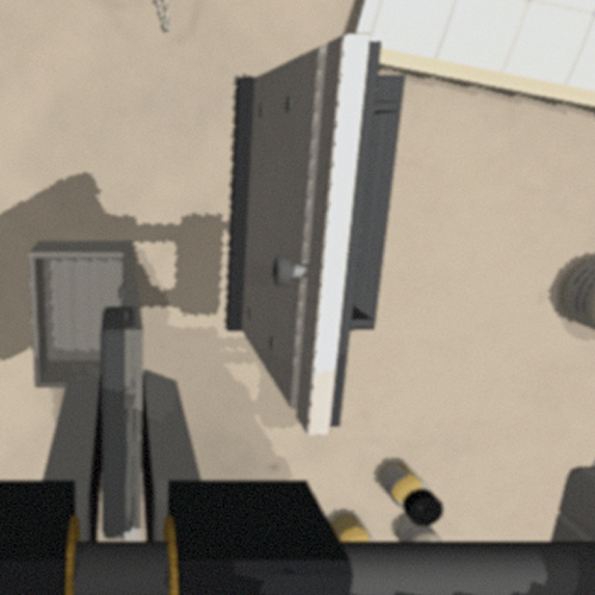

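The screw head is clear at crop (285,270), with its shank meeting the groove at (303,270). The panel's top front edge runs (343,36) to (309,434), and the held caddy's grip bar ends at crop y ~320 and ~535.

```bash
python3 - <<'E'
from h import *
import pickle,cv2
p=pickle.load(open("w5.pkl","rb"));im=cv2.imread("pics/w5.png")
g=cv2.cvtColor(im,cv2.COLOR_BGR2GRAY).astype(int)
print("bar up",g[222:250,318:328].mean(1).round().tolist());print("bar low",g[355:372,318:326].mean(1).round().tolist())
print("bar across v300",g[300,305:340].tolist())
for v in range(196,224,2): print(v,g[v,405:435:1].tolist())
f=lambda u,v:(249.5+(u+.5)/1.7,49.5+(v+.5)/1.7)
a=ray("w",f(343,36),2,149,p);b=ray("w",f(309,434),2,149,p);d=a-b
yaw=np.arctan2(-d[0],d[1]);print("panel",a.round(1),b.round(1),np.linalg.norm(d),np.degrees(yaw),"mid",((a+b)/2).round(1))
X=np.array([np.cos(yaw),np.sin(yaw),0]);Y=np.array([-np.sin(yaw),np.cos(yaw),0]);M=(a+b)/2
for n,uv,z in [("head",f(284,270),127),("shank root",f(303,270),127),("barUp",f(124,328),220.4),("barUp2",f(124,312),220.4),("barLow",f(121,535),220.4)]:
    q=ray("w",uv,2,z,p);print(n,q.round(1),"panel x,y",round((q-M)@X,1),round((q-M)@Y,1))
q=np.array([512.4,172.8,0]);print("tcp",(q-M)@X,(q-M)@Y)
E
```

```text
bar up [88.0, 89.0, 88.0, 92.0, 93.0, 94.0, 94.0, 88.0, 69.0, 52.0, 50.0, 51.0, 53.0, 54.0, 54.0, 54.0, 52.0, 51.0, 51.0, 52.0, 56.0, 71.0, 86.0, 94.0, 95.0, 96.0, 96.0, 96.0]
bar low [65.0, 63.0, 62.0, 62.0, 63.0, 61.0, 63.0, 75.0, 96.0, 109.0, 121.0, 136.0, 140.0, 104.0, 54.0, 31.0, 33.0]
bar across v300 [64, 48, 17, 17, 30, 41, 48, 57, 61, 58, 61, 60, 58, 57, 61, 57, 58, 57, 63, 81, 97, 96, 96, 82, 83, 95, 96, 87, 63, 38, 18, 38, 58, 75, 79]
196 [82, 85, 86, 85, 83, 85, 83, 86, 83, 83, 79, 82, 81, 83, 87, 85, 81, 84, 83, 83, 80, 82, 101, 122, 134, 126, 114, 100, 85, 79]
198 [86, 82, 85, 82, 83, 82, 87, 82, 86, 80, 86, 83, 84, 85, 81, 83, 86, 82, 80, 83, 79, 90, 101, 117, 125, 123, 112, 97, 80, 81]
200 [86, 87, 83, 80, 82, 86, 84, 79, 77, 77, 84, 82, 81, 79, 80, 82, 80, 83, 80, 80, 82, 87, 104, 117, 125, 120, 114, 93, 86, 82]
202 [84, 84, 87, 82, 84, 85, 73, 68, 72, 84, 86, 88, 92, 88, 85, 86, 83, 81, 84, 80, 84, 89, 100, 120, 127, 122, 110, 96, 81, 81]
204 [84, 86, 87, 85, 83, 74, 59, 60, 72, 89, 94, 95, 98, 100, 96, 93, 87, 85, 84, 86, 85, 89, 109, 128, 127, 122, 105, 88, 79, 79]
[... 885 characters left out ...]
 78, 80, 95, 118, 135, 141, 125, 103, 85, 82, 85, 88]
220 [83, 85, 83, 83, 82, 83, 85, 83, 83, 84, 82, 80, 83, 84, 85, 86, 83, 82, 79, 82, 98, 119, 131, 129, 117, 99, 88, 85, 81, 83]
222 [87, 89, 81, 80, 80, 84, 83, 85, 83, 84, 86, 82, 83, 83, 82, 84, 82, 85, 80, 87, 100, 116, 126, 121, 111, 96, 87, 82, 83, 81]
panel [560.4 308.3 149. ] [601.7 155.7 149. ] 158.03560050856595 15.166028874757087 mid [581. 232. 149.]
head [575.  219.1 127. ] panel x,y -9.2 -10.8
shank root [583.  221.2 127. ] panel x,y -0.9 -10.9
barUp [505.7 205.9 220.4] panel x,y -79.6 -5.4
barUp2 [504.5 210.4 220.4] panel x,y -79.5 -0.8
barLow [521.5 139.5 220.4] panel x,y -81.6 -73.7
tcp -81.7341910224434 -39.16873149153234
```

```bash
python3 -m handwheel '[{"slide":[-0.02,0.08,0.004],"twist":[0,0,0.002],"jaw":255},{"slide":[-0.06,0.235,0.004],"twist":[0,0,0.002],"jaw":255},{"slide":[0.05,0.265,0.004],"twist":[0,0,0.002],"jaw":255},{"slide":[0.16,0.295,0.004],"twist":[0,0,0.002],"jaw":255},{"slide":[0.28,0.325,0.004],"twist":[0,0,0.002],"jaw":255},{"slide":[0.39,0.355,0.004],"twist":[0,0,0.002],"jaw":255},{"slide":[0.39,0.355,0.004],"twist":[0,0,0.002],"jaw":255},{"slide":[0.39,0.355,0.004],"twist":[0,0,0.002],"jaw":255},{"slide":[0.39,0.355,0.004],"twist":[0,0,0.002],"jaw":255},{"slide":[0.39,0.355,0.004],"twist":[0,0,0.002],"jaw":255}]' && cat >> h.py <<'E'
YAW=np.radians(14.6);XH=np.array([np.cos(YAW),np.sin(YAW),0]);YH=np.array([-XH[1],XH[0],0]);PM=np.array([581,231.5,0])
def st():
    s=sense();q=np.array(s['ee_pos']);F=np.array(s['contact_force'])
    print("t",round(s['clock'],2),"face x %.1f y %.1f z %.1f"%((q-PM)@XH+6,(q-PM)@YH,q[2]),"F xyz panel",(F@XH).round(1),(F@YH).round(1),F[2].round(1),"M",np.round(s['moment'],2))
E
python3 -c "
from h import *;st();print(sense()['tcp_rot'])"
```

```text
clock: 10.65
ee_pos: [558.4, 215.6, 155.5]
tcp_rot: [-1.921, -2.485, 0.002]
contact_force: [-0.5, -0.3, -2.5]
finger_gap: 11.5
t 10.65 face x -19.9 y -9.7 z 155.5 F xyz panel -0.6 -0.1 -2.5 M [ 0.02 -0.12 -0.01]
[-1.92110346e+00 -2.48542550e+00  1.50611023e-03]
```

```bash
python3 -m handwheel '[{"slide":[0.016,0.004,0],"twist":[0,0,0],"jaw":255},{"slide":[0.032,0.008,0],"twist":[0,0,0],"jaw":255},{"slide":[0.048,0.012,0],"twist":[0,0,0],"jaw":255},{"slide":[0.064,0.017,0],"twist":[0,0,0],"jaw":255},{"slide":[0.073,0.019,0],"twist":[0,0,0],"jaw":255},{"slide":[0.073,0.019,0],"twist":[0,0,0],"jaw":255},{"slide":[0.073,0.019,0],"twist":[0,0,0],"jaw":255}]' >/dev/null; python3 -c "
from h import *;st()"
python3 -m handwheel '[{"slide":[0.008,0.002,0],"twist":[0,0,0],"jaw":255},{"slide":[0.016,0.004,0],"twist":[0,0,0],"jaw":255},{"slide":[0.016,0.004,0],"twist":[0,0,0],"jaw":255}]' >/dev/null; python3 -c "
from h import *;st()"
```

```text
t 11.23 face x -9.8 y -9.6 z 155.4 F xyz panel 0.8 -0.4 -1.8 M [-0.02 -0.11  0.  ]
t 11.48 face x -7.5 y -9.6 z 155.5 F xyz panel 0.4 -1.1 -1.7 M [-0.02 -0.16 -0.02]
```

```bash
for i in 1; do python3 -m handwheel '[{"slide":[0.008,0.002,0],"twist":[0,0,0],"jaw":255},{"slide":[0.016,0.004,0],"twist":[0,0,0],"jaw":255},{"slide":[0.016,0.004,0],"twist":[0,0,0],"jaw":255}]' >/dev/null; python3 -c "
from h import *;st()"; done
python3 -m handwheel '[{"slide":[0.006,0.0015,0],"twist":[0,0,0],"jaw":255},{"slide":[0.012,0.003,0],"twist":[0,0,0],"jaw":255},{"slide":[0.012,0.003,0],"twist":[0,0,0],"jaw":255}]' >/dev/null; python3 -c "
from h import *;st()"
```

```text
t 11.73 face x -5.5 y -9.7 z 155.5 F xyz panel 0.2 -0.4 -1.6 M [-0.03 -0.07 -0.05]
t 11.98 face x -4.1 y -9.7 z 155.5 F xyz panel -0.0 -0.2 -3.6 M [ 0.02 -0.14 -0.02]
```

```bash
python3 -m handwheel '[{"slide":[0.006,0.0015,0],"twist":[0,0,0],"jaw":255},{"slide":[0.012,0.003,0],"twist":[0,0,0],"jaw":255},{"slide":[0.012,0.003,0],"twist":[0,0,0],"jaw":255}]' >/dev/null; python3 -c "
from h import *;st()"
python3 -m handwheel '[{"slide":[0.006,0.0015,0],"twist":[0,0,0],"jaw":255},{"slide":[0.012,0.003,0],"twist":[0,0,0],"jaw":255},{"slide":[0.012,0.003,0],"twist":[0,0,0],"jaw":255}]' >/dev/null; python3 -c "
from h import *;st()"
```

```text
t 12.23 face x -2.6 y -9.7 z 155.5 F xyz panel -0.6 -0.4 -2.8 M [-0.02 -0.07 -0.02]
t 12.48 face x -1.3 y -9.7 z 155.4 F xyz panel 0.3 -0.9 -2.5 M [-0.04 -0.04  0.01]
```

```bash
python3 -m handwheel '[{"slide":[0.004,0.001,0],"twist":[0,0,0],"jaw":255},{"slide":[0.008,0.002,0],"twist":[0,0,0],"jaw":255},{"slide":[0.008,0.002,0],"twist":[0,0,0],"jaw":255}]' >/dev/null; python3 -c "
from h import *;st()"
python3 -m handwheel '[{"slide":[0.004,0.001,0],"twist":[0,0,0],"jaw":255},{"slide":[0.008,0.002,0],"twist":[0,0,0],"jaw":255},{"slide":[0.008,0.002,0],"twist":[0,0,0],"jaw":255}]' >/dev/null; python3 -c "
from h import *;st()"
```

```text
t 12.73 face x -1.0 y -9.7 z 155.3 F xyz panel -2.0 -0.7 -0.6 M [-0.15  0.38  0.05]
t 12.98 face x -0.8 y -9.8 z 155.2 F xyz panel -4.1 0.2 1.7 M [-0.36  1.28  0.11]
```

Contact at face x ≈ -1 means the panel, so the head is inside the hole. I'll back off 0.8 mm and feel sideways for the hole's walls to centre it.

```bash
Q='from h import *;st()'
python3 -m handwheel '[{"slide":[-0.0065,-0.0017,0],"twist":[0,0,0],"jaw":255},{"slide":[-0.0065,-0.0017,0],"twist":[0,0,0],"jaw":255}]' >/dev/null; python3 -c "$Q"
python3 -m handwheel '[{"slide":[-0.002,0.008,0],"twist":[0,0,0],"jaw":255},{"slide":[-0.002,0.008,0],"twist":[0,0,0],"jaw":255}]' >/dev/null; python3 -c "$Q"
python3 -m handwheel '[{"slide":[-0.002,0.008,0],"twist":[0,0,0],"jaw":255},{"slide":[-0.002,0.008,0],"twist":[0,0,0],"jaw":255}]' >/dev/null; python3 -c "$Q"
python3 -m handwheel '[{"slide":[0.006,-0.024,0],"twist":[0,0,0],"jaw":255},{"slide":[0.006,-0.024,0],"twist":[0,0,0],"jaw":255}]' >/dev/null; python3 -c "$Q"
python3 -m handwheel '[{"slide":[0.002,-0.008,0],"twist":[0,0,0],"jaw":255},{"slide":[0.002,-0.008,0],"twist":[0,0,0],"jaw":255}]' >/dev/null; python3 -c "$Q"
```

```text
t 13.15 face x -0.9 y -9.8 z 155.2 F xyz panel -3.9 0.2 -1.4 M [-0.24  1.05  0.13]
t 13.32 face x -0.8 y -9.5 z 155.2 F xyz panel -5.5 -1.9 -0.1 M [-0.82  1.17  0.08]
t 13.48 face x -0.9 y -8.9 z 155.0 F xyz panel -3.8 -1.9 -1.8 M [-0.94  1.09  0.12]
t 13.65 face x -0.8 y -9.9 z 155.2 F xyz panel -5.1 1.3 -2.5 M [-0.14  1.26  0.16]
t 13.82 face x -0.8 y -10.3 z 155.2 F xyz panel -4.5 0.8 -2.4 M [0.16 1.42 0.16]
```

```bash
Q='from h import *;st()'
python3 -m handwheel '[{"slide":[-0.006,0.008,0],"twist":[0,0,0],"jaw":255},{"slide":[-0.010,0.006,0],"twist":[0,0,0],"jaw":255},{"slide":[-0.010,0.006,0],"twist":[0,0,0],"jaw":255}]' >/dev/null; python3 -c "$Q"
python3 -m handwheel '[{"slide":[-0.002,0.008,0],"twist":[0,0,0],"jaw":255},{"slide":[-0.002,0.008,0],"twist":[0,0,0],"jaw":255}]' >/dev/null; python3 -c "$Q"
python3 -m handwheel '[{"slide":[-0.002,0.008,0],"twist":[0,0,0],"jaw":255},{"slide":[-0.002,0.008,0],"twist":[0,0,0],"jaw":255}]' >/dev/null; python3 -c "$Q"
python3 -m handwheel '[{"slide":[0.006,-0.024,0],"twist":[0,0,0],"jaw":255},{"slide":[0.006,-0.024,0],"twist":[0,0,0],"jaw":255}]' >/dev/null; python3 -c "$Q"
python3 -m handwheel '[{"slide":[0.002,-0.008,0],"twist":[0,0,0],"jaw":255},{"slide":[0.002,-0.008,0],"twist":[0,0,0],"jaw":255}]' >/dev/null; python3 -c "$Q"
```

```text
t 14.07 face x -0.9 y -10.3 z 155.4 F xyz panel -3.3 0.9 -3.3 M [0.01 0.95 0.09]
t 14.23 face x -0.9 y -10.2 z 155.5 F xyz panel -3.3 -0.1 -2.3 M [-0.41  0.85  0.1 ]
t 14.4 face x -0.9 y -9.7 z 155.5 F xyz panel -3.9 -2.8 -2.8 M [-0.78  0.68  0.07]
t 14.57 face x -0.9 y -11.2 z 155.6 F xyz panel -2.8 1.0 -1.8 M [-0.06  0.86  0.06]
t 14.73 face x -0.9 y -12.0 z 155.6 F xyz panel -2.9 1.4 -1.9 M [0.17 0.85 0.02]
```

```bash
Q='from h import *;st()'
python3 -m handwheel '[{"slide":[-0.008,-0.002,0],"twist":[0,0,0],"jaw":255},{"slide":[-0.008,-0.002,0],"twist":[0,0,0],"jaw":255},{"slide":[-0.008,-0.002,0],"twist":[0,0,0],"jaw":255}]' >/dev/null; python3 -c "$Q"
python3 -m handwheel '[{"slide":[0.002,-0.008,0],"twist":[0,0,0],"jaw":255},{"slide":[0.002,-0.008,0],"twist":[0,0,0],"jaw":255}]' >/dev/null; python3 -c "$Q"
python3 -m handwheel '[{"slide":[0.002,-0.008,0],"twist":[0,0,0],"jaw":255},{"slide":[0.002,-0.008,0],"twist":[0,0,0],"jaw":255}]' >/dev/null; python3 -c "$Q"
python3 -m handwheel '[{"slide":[-0.006,0.024,0],"twist":[0,0,0],"jaw":255},{"slide":[-0.006,0.024,0],"twist":[0,0,0],"jaw":255}]' >/dev/null; python3 -c "$Q"
python3 -m handwheel '[{"slide":[-0.003,0.012,0],"twist":[0,0,0],"jaw":255},{"slide":[-0.003,0.012,0],"twist":[0,0,0],"jaw":255}]' >/dev/null; python3 -c "$Q"
```

```text
t 14.98 face x -1.1 y -12.9 z 155.8 F xyz panel -1.5 0.4 -1.7 M [0.04 0.13 0.02]
t 15.15 face x -1.2 y -14.1 z 155.8 F xyz panel 0.9 1.2 -1.3 M [ 0.09 -0.13  0.02]
t 15.32 face x -1.3 y -14.2 z 155.8 F xyz panel 0.3 1.9 -2.8 M [ 0.39 -0.21  0.04]
t 15.48 face x -2.2 y -11.4 z 155.5 F xyz panel -0.2 -0.1 -2.8 M [ 0.03 -0.09 -0.01]
t 15.65 face x -2.2 y -10.1 z 155.4 F xyz panel 0.8 -0.2 -1.7 M [ 0.03 -0.12 -0.03]
```

```bash
Q='from h import *;st()'
python3 -m handwheel '[{"slide":[-0.004,0.016,0],"twist":[0,0,0],"jaw":255},{"slide":[-0.004,0.016,0],"twist":[0,0,0],"jaw":255}]' >/dev/null; python3 -c "$Q"
python3 -m handwheel '[{"slide":[-0.003,0.012,0],"twist":[0,0,0],"jaw":255},{"slide":[-0.003,0.012,0],"twist":[0,0,0],"jaw":255}]' >/dev/null; python3 -c "$Q"
python3 -m handwheel '[{"slide":[-0.002,0.008,0],"twist":[0,0,0],"jaw":255},{"slide":[-0.002,0.008,0],"twist":[0,0,0],"jaw":255}]' >/dev/null; python3 -c "$Q"
python3 -m handwheel '[{"slide":[-0.002,0.008,0],"twist":[0,0,0],"jaw":255},{"slide":[-0.002,0.008,0],"twist":[0,0,0],"jaw":255}]' >/dev/null; python3 -c "$Q"
```

```text
t 15.82 face x -2.2 y -7.8 z 155.5 F xyz panel 0.5 -0.3 -1.5 M [-0.01 -0.12 -0.  ]
t 15.98 face x -2.1 y -6.4 z 155.5 F xyz panel -0.5 0.7 -3.0 M [-0.06 -0.14  0.04]
t 16.15 face x -2.1 y -5.6 z 155.5 F xyz panel 0.2 -0.2 -1.8 M [-0.07 -0.1   0.01]
t 16.32 face x -2.1 y -4.5 z 155.5 F xyz panel -0.1 -0.5 -2.1 M [ 0.04 -0.08  0.02]
```

```bash
Q='from h import *;st()'
python3 -m handwheel '[{"slide":[-0.002,0.008,0],"twist":[0,0,0],"jaw":255},{"slide":[-0.002,0.008,0],"twist":[0,0,0],"jaw":255}]' >/dev/null; python3 -c "$Q"
python3 -m handwheel '[{"slide":[-0.002,0.008,0],"twist":[0,0,0],"jaw":255},{"slide":[-0.002,0.008,0],"twist":[0,0,0],"jaw":255}]' >/dev/null; python3 -c "$Q"
python3 -m handwheel '[{"slide":[-0.002,0.008,0],"twist":[0,0,0],"jaw":255},{"slide":[-0.002,0.008,0],"twist":[0,0,0],"jaw":255}]' >/dev/null; python3 -c "$Q"
```

```text
t 16.48 face x -2.1 y -3.5 z 155.5 F xyz panel -0.4 0.6 -1.7 M [-0.02 -0.05  0.06]
t 16.65 face x -2.1 y -2.9 z 155.5 F xyz panel -0.2 -0.1 -2.1 M [-0.08 -0.15  0.  ]
t 16.82 face x -2.1 y -2.6 z 155.4 F xyz panel -0.4 -2.7 -1.6 M [-0.54 -0.26  0.01]
```

The walls are at y -14.1 and -2.8. That 11.3 mm span matches the expected 11 mm of shank play in the hole, so the centre is y ≈ -8.4. I'll centre and go down.

```bash
Q='from h import *;st()'
python3 -m handwheel '[{"slide":[0.006,-0.025,0],"twist":[0,0,0],"jaw":255},{"slide":[0.013,-0.051,0],"twist":[0,0,0],"jaw":255},{"slide":[0.013,-0.051,0],"twist":[0,0,0],"jaw":255},{"slide":[0.013,-0.051,0],"twist":[0,0,0],"jaw":255}]' >/dev/null; python3 -c "$Q"
python3 -m handwheel '[{"slide":[0,0,-0.012],"twist":[0,0,0],"jaw":255},{"slide":[0,0,-0.025],"twist":[0,0,0],"jaw":255},{"slide":[0,0,-0.025],"twist":[0,0,0],"jaw":255}]' >/dev/null; python3 -c "$Q"
python3 -m handwheel '[{"slide":[0,0,-0.012],"twist":[0,0,0],"jaw":255},{"slide":[0,0,-0.025],"twist":[0,0,0],"jaw":255},{"slide":[0,0,-0.025],"twist":[0,0,0],"jaw":255}]' >/dev/null; python3 -c "$Q"
```

```text
t 17.15 face x -2.0 y -8.3 z 155.5 F xyz panel -0.4 1.4 -2.1 M [ 0.   -0.18 -0.01]
t 17.4 face x -2.4 y -8.0 z 152.1 F xyz panel -0.1 0.3 -1.8 M [-0.01 -0.06 -0.01]
t 17.65 face x -2.3 y -8.1 z 149.1 F xyz panel 1.1 -0.6 -2.0 M [ 0.01 -0.14 -0.04]
```

```bash
Q='from h import *;st()'
for k in 1 2; do python3 -m handwheel '[{"slide":[0,-0.001,-0.012],"twist":[0,0,0],"jaw":255},{"slide":[0,-0.001,-0.025],"twist":[0,0,0],"jaw":255},{"slide":[0,-0.001,-0.025],"twist":[0,0,0],"jaw":255}]' >/dev/null; python3 -c "$Q"; done
python3 -m handwheel '[{"slide":[0,0,-0.01],"twist":[0,0,0],"jaw":255},{"slide":[0,0,-0.016],"twist":[0,0,0],"jaw":255},{"slide":[0,0,-0.016],"twist":[0,0,0],"jaw":255}]' >/dev/null; python3 -c "$Q"
```

```text
t 17.9 face x -2.3 y -8.3 z 146.1 F xyz panel -0.3 1.1 -2.5 M [-0.05 -0.07 -0.01]
t 18.15 face x -2.3 y -8.4 z 143.1 F xyz panel -0.3 0.5 -2.0 M [-0.02 -0.16 -0.03]
t 18.4 face x -1.9 y -8.3 z 142.1 F xyz panel -1.0 -0.6 1.8 M [-0.23  0.13  0.03]
```

Contact at z 142 is about 10 mm above home, exactly where the catch should be. Now a steady pull down in small steps.

```bash
Q='from h import *;st()'
for k in 1 2 3; do python3 -m handwheel '[{"slide":[0,0,-0.006],"twist":[0,0,0],"jaw":255},{"slide":[0,0,-0.013],"twist":[0,0,0],"jaw":255},{"slide":[0,0,-0.013],"twist":[0,0,0],"jaw":255}]' >/dev/null; python3 -c "$Q"; done
```

```text
t 18.65 face x -1.5 y -8.3 z 140.0 F xyz panel -0.7 -0.1 0.8 M [-0.02 -0.35  0.06]
t 18.9 face x -2.0 y -8.4 z 137.8 F xyz panel 1.1 0.6 -3.2 M [ 0.07 -0.56  0.02]
t 19.15 face x -3.1 y -8.5 z 136.2 F xyz panel -0.5 -0.1 -2.4 M [-0.04 -0.08  0.01]
```

```bash
Q='from h import *;st()'
python3 -m handwheel '[{"slide":[0.005,0.001,-0.006],"twist":[0,0,0],"jaw":255},{"slide":[0.005,0.001,-0.012],"twist":[0,0,0],"jaw":255},{"slide":[0.005,0.001,-0.012],"twist":[0,0,0],"jaw":255}]' >/dev/null; python3 -c "$Q"
for k in 1 2 ; do python3 -m handwheel '[{"slide":[0,0,-0.006],"twist":[0,0,0],"jaw":255},{"slide":[0,0,-0.012],"twist":[0,0,0],"jaw":255},{"slide":[0,0,-0.012],"twist":[0,0,0],"jaw":255}]' >/dev/null; python3 -c "$Q"; done
```

```text
t 19.4 face x -1.9 y -8.4 z 135.1 F xyz panel 0.8 1.1 -2.5 M [-0.04 -0.11 -0.  ]
t 19.65 face x -1.7 y -8.4 z 133.8 F xyz panel 0.1 -0.4 -2.2 M [-0.03 -0.07 -0.03]
t 19.9 face x -1.4 y -8.3 z 132.9 F xyz panel -1.1 0.1 0.3 M [-0.19  0.09  0.02]
```

```bash
Q='from h import *;st()'
for k in 1 2 3; do python3 -m handwheel '[{"slide":[0,0,-0.008],"twist":[0,0,0],"jaw":255},{"slide":[0,0,-0.008],"twist":[0,0,0],"jaw":255},{"slide":[0,0,-0.008],"twist":[0,0,0],"jaw":255}]' >/dev/null; python3 -c "$Q"; done
python3 - <<'E'
from h import *
import cv2
s=optics.get_image("side")
cv2.imwrite("pics/s6.png",s[:,:,::-1])
g=cv2.resize(s[150:400,270:420],None,fx=2.4,fy=2.4,interpolation=cv2.INTER_CUBIC);cv2.imwrite("pics/s6c.png",g[:,:,::-1])
E
```

```text
t 20.15 face x -1.3 y -8.3 z 132.7 F xyz panel -2.5 -1.0 6.3 M [-0.35  0.4   0.02]
t 20.4 face x -1.3 y -8.3 z 132.5 F xyz panel -3.2 -1.2 9.7 M [-0.52  0.69  0.01]
t 20.65 face x -1.2 y -8.2 z 132.3 F xyz panel -3.8 -0.9 15.0 M [-0.74  0.98 -0.02]
```

View pics/s6c.png

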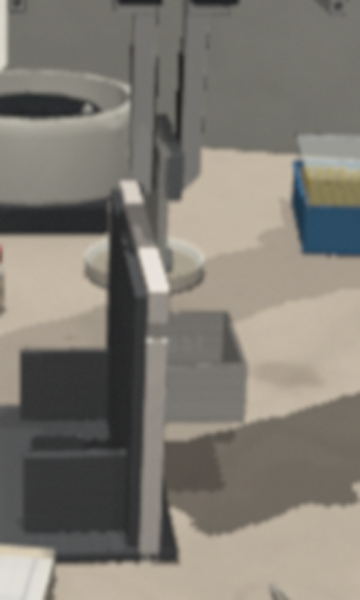

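It hit a firm stop at z ≈ 132.5 (22–23 mm below the insertion height) and held there under a 17 N pull, so it is home. The side view shows the plate lying parallel against the panel with the tray in front. I'll unload the arm and open partly.

```bash
Q='from h import *;st()'
python3 -m handwheel '[{"slide":[-0.002,0,0.01],"twist":[0,0,0],"jaw":255},{"slide":[-0.004,-0.001,0.02],"twist":[0,0,0],"jaw":255},{"slide":[-0.004,-0.001,0.02],"twist":[0,0,0],"jaw":255},{"slide":[-0.004,-0.001,0.02],"twist":[0,0,0],"jaw":255}]' >/dev/null; python3 -c "$Q"
python3 -m handwheel '[{"slide":[0,0,0],"twist":[0,0,0],"jaw":200},{"slide":[0,0,0],"twist":[0,0,0],"jaw":180},{"slide":[0,0,0],"twist":[0,0,0],"jaw":150},{"slide":[0,0,0],"twist":[0,0,0],"jaw":150},{"slide":[0,0,0],"twist":[0,0,0],"jaw":150},{"slide":[0,0,0],"twist":[0,0,0],"jaw":150},{"slide":[0,0,0],"twist":[0,0,0],"jaw":150}]' 10; python3 -c "$Q"
```

```text
t 21.03 face x -1.4 y -8.3 z 132.7 F xyz panel -0.7 -0.3 5.7 M [-0.26  0.05  0.01]
clock: 21.62
ee_pos: [575.3, 221.3, 131.9]
tcp_rot: [-1.921, -2.485, 0.0]
contact_force: [-0.0, 0.3, -0.8]
finger_gap: 38.7
t 21.62 face x -2.1 y -8.4 z 131.9 F xyz panel 0.0 0.3 -0.8 M [-0.03 -0.13 -0.01]
```

```bash
python3 -m handwheel '[{"slide":[0,0,0.05],"twist":[0,0,0],"jaw":150},{"slide":[0,0,0.15],"twist":[0,0,0],"jaw":150},{"slide":[0,0,0.35],"twist":[0,0,0],"jaw":150},{"slide":[0,0,0.6],"twist":[0,0,0],"jaw":150},{"slide":[0,0,0.85],"twist":[0,0,0],"jaw":150},{"slide":[0,0,1],"twist":[0,0,0],"jaw":150},{"slide":[0,0,1],"twist":[0,0,0],"jaw":150},{"slide":[0,0,1],"twist":[0,0,0],"jaw":150}]' && python3 -m handwheel '[{"slide":[-0.2,-0.1,0],"twist":[0,0,0],"jaw":150},{"slide":[-0.4,-0.2,0],"twist":[0,0,0],"jaw":150},{"slide":[-0.6,-0.3,0],"twist":[0,0,0],"jaw":150},{"slide":[-0.8,-0.4,0],"twist":[0,0,0],"jaw":150},{"slide":[-0.8,-0.4,0],"twist":[0,0,0],"jaw":150},{"slide":[-0.8,-0.4,0],"twist":[0,0,0],"jaw":150}]' && python3 - <<'E'
from h import *
import cv2
s=optics.get_image("side");w=optics.get_image("wrist");t=optics.get_image("top")
o=np.zeros((600,800,3),np.uint8)
z=lambda im,u,v,ww,h,k:cv2.resize(im[v:v+h,u:u+ww],None,fx=k,fy=k,interpolation=cv2.INTER_CUBIC)
a=z(s,270,170,140,220,2.7);o[:594,:378]=a
o[:300,380:780]=z(t,190,145,220,165,400/220)[:300]
o[310:590,380:753]=z(w,160,60,480,360,373/480)
cv2.imwrite("pics/f7.png",o[:,:,::-1])
# predicted: home pose, x axis into panel
S=PM+YH*(-10.9)
for nm,zb in (("home",49),("on catch",59)):
    for c in ((-1,35,150),(-12,35,150),(-50,35,0),(-45,35,0),(-50,35,34)):
        print(nm,c,proj("side",S+XH*c[0]+YH*c[1]+np.array([0,0,zb+c[2]])).round(1), ((proj("side",S+XH*c[0]+YH*c[1]+np.array([0,0,zb+c[2]]))-[270,170])*2.7).round(0))
E
```

```text
clock: 22.28
ee_pos: [576.0, 221.8, 254.0]
tcp_rot: [1.921, 2.484, 0.004]
contact_force: [0.8, 0.9, -0.9]
finger_gap: 38.5
clock: 22.78
ee_pos: [478.2, 172.2, 251.6]
tcp_rot: [1.922, 2.485, -0.003]
contact_force: [0.1, 0.4, 0.8]
finger_gap: 38.7
home (-1, 35, 150) [336.7 212. ] [180. 113.]
home (-12, 35, 150) [345.9 212. ] [205. 113.]
home (-50, 35, 0) [370.6 324.7] [272. 418.]
home (-45, 35, 0) [366.7 324.8] [261. 418.]
home (-50, 35, 34) [372.1 300.6] [276. 353.]
on catch (-1, 35, 150) [337.  203.8] [181.  91.]
on catch (-12, 35, 150) [346.3 203.9] [206.  91.]
on catch (-50, 35, 0) [371.  317.7] [273. 399.]
on catch (-45, 35, 0) [367.1 317.8] [262. 399.]
on catch (-50, 35, 34) [372.6 293.3] [277. 333.]
```

View pics/f7.png

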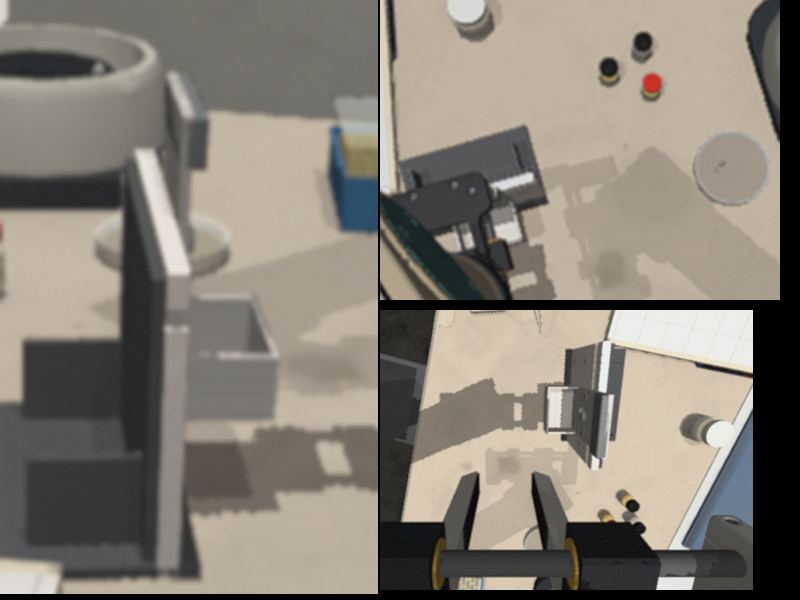

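The side view puts the tray's bottom corner at crop (274,418) and its top at (277,355). The prediction for "home" is (272,418) and (276,353), and for "on the catch" it is (273,399). The caddy hangs upright, the vials and dish are in place, and the gripper is clear.

```bash
python3 -c "
from workcell import order,sense
print(order.close_job(), sense()['clock'])"
```

```text
the job is handed in; nothing more can be done
the job is handed in; nothing more can be done
```

The caddy is hanging on the panel screw, fully home and upright, and I handed the job in at about 23 s of the 72 s allowed.

**First grasp missed:** the jaws closed just above the grip bar without touching it. The pictures put the real fingertips about 35 mm higher than the reported tool position. That disagrees with the stated tool frame and I never resolved why, so I went 35 mm lower. The jaws then closed on the bar at 12.0 mm.

**Fitting it:**
- I fitted the hole over the screw head and felt gently sideways. The free play was 11.3 mm, against about 11 mm expected for the shank in the hole.
- I centred it and pulled down past the catch, which it met about 9 to 10 mm above home.
- It stopped firmly about 22.5 mm below the insertion height. The force on the wrist reached about 15 N upward there, roughly 17 N of pull.

**Last checks:**
- The side view has the tray's bottom corner where "home" predicts (row 418, against 399 if it were still on the catch).
- The gripper is open and clear with the force near zero. The vials and petri dish look undisturbed.
- The snap past the catch did not show as a force peak, because I only read the force at the end of each step. That it passed the catch rests on the stop height and the picture.

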